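Roll a bar blank into the saw cradle and push it up to the end stop

TASK

Roll the round aluminium bar gently across the bench and up the ramp of the wooden saw cradle, so that it drops into the V groove; then push on its end to slide it along the groove until it rests against the end stop. Only push it with the fingers: do not pick it up, fling it or tip it, and leave the other things on the bench where they are.

Things in the scene. Friction and masses are not known exactly. Their poses are not given: they have to be found in the camera images.
- bar: smooth round bare-aluminium bar, 32 mm diameter, 170 mm long, about 0.37 kg, lying on the bench on the robot's side of the cradle, its axis within about 15 degrees of the groove's. Origin at its middle, on its axis (16 mm above the bench at the start). Its y axis runs along the bar; x and z turn as it rolls. It rolls freely
- cradle: fixed wooden saw cradle, 160 mm long along its y axis (the groove's direction), the robot's side open. Origin at bench height under the groove's lowest line, mid-length. Its x axis points the way the bar is rolled, away from the robot. Behind the groove a 45 degree wall rises from 2 mm high at x = 0 to 26 mm at x = 24 mm, then a flat top to x = 44 mm. Its -y end is open, at y = -80 mm
- lip (a point): middle of the lip over which the bar drops into the groove: x = -14 mm, z = 10 mm in the cradle's frame (axes as the cradle's). A plain ramp as long as the cradle rises to it from bench height at x = -62 mm; beyond it the groove's near face falls at 30 degrees to 2 mm high at x = 0
- groove (a point): where the axis of a seated bar runs: x = -2.6 mm, z = 22 mm in the cradle's frame, at the middle of its length. Axes as the cradle's. With the bar's end against the stop, the bar's origin lies 13 mm from here towards -y, and its other end stands 18 mm out of the cradle's open end
- stop_face (a point): the point of the end stop's inner face that a seated bar's end meets: y = 72 mm in the cradle's frame (axes as the cradle's). The stop is a plate across the groove at the cradle's +y end, 8 mm thick, 44 mm high, from x = -28 to +32 mm
- jar_a: paint jar, 36 mm diameter, 42 mm high, white lid, origin under its centre. Leave alone
- jar_b: paint jar, 36 mm diameter, 42 mm high, grey lid, origin under its centre. Leave alone
- stick_cup: terracotta cup with cocktail sticks, 52 mm diameter, 85 mm high with the sticks, origin under its centre. Leave alone
- square_bar: square brass bar, 16 x 16 mm, 130 mm long along its x axis, lying on the bench, origin under its centre. Not the bar to load; leave alone
- knife: slim aluminium craft knife, 140 mm long along its x axis, 10 mm high, origin under its middle. Leave alone
- glue: white glue bottle, 36 mm diameter, 85 mm high, standing, origin under its centre. Leave alone
- sand_block: cork sanding block, 70 x 45 x 20 mm, origin under its centre. Leave alone
Not all that is in view belongs to the job. There is more than one size of the bar; the one meant has the size given above.

How it is judged:
On the way, in this order (a step that is already met when the one before it is completed fails the run):
1. the bar rolls over on its way (turned at least 120 degrees from how it lay) (angle between bar's own z axis and vertical above 2.1 rad), for 0.05 s.
2. the bar lies in the V groove (x of bar in the frame of cradle between -0.0066 and 0.0014 m and z of bar in the frame of cradle between 0.018 and 0.0242 m and angle between the y axis of bar and the y axis of cradle, either way round below 0.05 rad), for 0.2 s.
At the end, for the whole second after the job is handed in: The bar lies at rest in the V groove (axis within 4 mm of the seated line across the groove and in height, and within 0.05 rad of the groove's direction), its end within 3.5 mm of the end stop, and none of the other loose things has moved more than 20 mm (all of step 2 and y of bar in the frame of cradle between -0.0165 and -0.0095 m and linear speed of bar below 0.01 m/s and not (distance of any of jar_a, jar_b, stick_cup, square_bar, knife, glue, sand_block from where it was at the start of the episode above 0.02 m)); the robot touches nothing.
It fails at once if the bar is lifted: its middle rises above 34 mm (rolling over the lip takes it to 26 mm) (height (world z) of bar above 0.034 m).
It fails at once if the bar is tipped more than 0.25 rad from level (angle between bar's own y axis and vertical below 1.32 rad or angle between bar's own y axis and vertical above 1.82 rad).
It fails at once if the bar is flung: faster than 0.5 m/s (linear speed of bar above 0.5 m/s).
It fails at once if another loose thing is moved more than 20 mm (distance of any of jar_a, jar_b, stick_cup, square_bar, knife, glue, sand_block from where it was at the start of the episode above 0.02 m).
It also fails if it takes over 51 s, if anything falls off the work surface, if the arm or the gripper's body presses on something with over 40 N, if the wrist force passes 120 N, or if a joint passes its speed limit or range.

ROBOT

A 7-joint arm with a two-finger parallel gripper is mounted at the origin on the work surface. World frame = base frame: x ahead of the robot, y to its left, z up, the work surface at z = 0. Lengths are in m, angles in rad, forces in N, time in s.
With the tool pointing down it reaches from about 0.4 to 0.9 m from the base axis. Payload 5.5 kg.
Tool frame: the origin (TCP) lies where the fingers leave the gripper's body, on its centre line; the fingertips stand 73 mm ahead of it and the grasp point (between the pads) lies 54 mm ahead of it; z points along the fingers, y is the line along which they close (so a half turn about z gives the same grasp; the last joint's range is limited). The gripper opens to 85 mm and grips with 20 to 120 N. Pads are 22 mm wide; open, the fingers measure 114 mm over their backs; the gripper's body (76 mm by 85 mm) begins 54 mm behind the grasp point. The pads swing forward as they close: fully open they stand 13 mm farther back than shut.
Start: joints at [1.407, 0.501, -0.427, 1.55, 0.221, 1.138, -0.21], TCP at [0.269, -0.592, 0.304] pointing down, gripper open.
Joint ranges: [-2.88, 2.88], [-0.31, 2.03], [-1.54, 1.56], [0.2, 2.42], [-1.41, 4.55], [0.19, 2.02], [-2.57, 2.57]. Speed limits (rad/s): [2.57, 2.57, 3.14, 3.14, 3.14, 3.14, 3.14].

INTERFACE

Orientations are given as a unit quaternion [w, x, y, z].
In Python, from workcell import * gives the robot as it stands.
- The arm moves only by the tool arm_command, never from a script. Its arguments are lists of equal length, an entry for each row: "linear": the shift along the tool's x, y, z in units of 30 mm (1.0 is 30 mm), a list of three; "twist": the turn, a rotation vector about the tool's x, y, z in units of 60 degrees (1.0 is 60 degrees), a list of three. A call has 1 to 20 rows; each row shifts and turns the commanded pose from where the row before left it, along the tool's axes as they then stand; what a row does not reach is not made up. A row lasts 1/10 s, in which the tool goes at most 50 mm and 8.59 degrees, less where a joint would pass 70% of its speed; a pose out of reach is approached as far as the arm can. A call with a number of a shift or a turn outside -1 to 1 is refused whole. A call with a gripper value outside its range is refused whole. "hand" is the opening, from -1 (shut) to 1 (fully open), set as the call begins (left out, the last holds). The fingers move at their own pace and stop on an object; the grip force is fixed at half the most. Time passes only in rows, so rows that do not move let the fingers close. It gives the time, the measured TCP pose, the force, the opening and the grip force at its end, in the units of the state.
- sense(): the state, without advancing time (a new reading comes with each control period).
- snapshot(name): name is "scene" or "top" or "wrist"; returns the picture (400x640x3 uint8, red, green, blue); there is no depth.
- camera_params(name): a dict with "K" (3x3 intrinsics, pixels), "eye" and "attitude" of the camera in the world. Camera axes: x right, y down, z forward; pixel columns grow to the right and rows downward; lengths in m; the calibration is good to about 2 mm. A picture is of the moment at which its call begins: read the wrist's pose just before it. camera_params takes no time and is no camera call; for the wrist camera it gives the pose at the moment of the call.
- finish_job(): hands the job in; it is judged then, once.
Trained networks look in the newest picture that a camera, given by its name, has taken for a name from the list of things; names that differ only in an ending like _2 or _b are one class to them, and where a whole thing is asked for, a point or a joint stands for the part that bears it (a point fixed in the world has none). Each returns a list of dicts, best first, with "conf" (0 to 1); they miss things now and then, are a little off and sometimes report something else, mostly with a low value. They report only what shows in the picture. A call takes as long as a camera call. They do not tell look-alikes from the thing itself.
- silhouettes(camera, query): "region" (400x640 bool, what is visible of it) and "extent" ([left, top, right, bottom] in pixels, round what is visible of it).
- tip_of(camera, query): "at" ([column, row] in pixels: a listed point, or the origin of a listed thing).
The state is a dict: "t": time; "qpos": joint angles; "joint_vel": joint speeds; "tau": joint torques, N m; "eef_pos": TCP position; "tool_rot": TCP orientation; "ft_force": force on the tool from outside, world axes, zero at the start; "moment": the same for the moment, N m; "gripper_width": finger opening in m; "grasp_force": force on a finger pad.
Only numpy, scipy, OpenCV 4.12 (cv2) and the standard library are available. Lean on these libraries where they do the work, as an engineer would, in place of code of your own. Each camera call takes 0.05 s, during which the arm holds its last target. There are 200 camera calls.

## Working session

There is one attempt and no reset: what is moved stays moved. The work goes in short steps, Python scripts to look and compute and a tool call to move; the robot and the scene stay as the last step left them, time stands still between calls to the robot, and variables do not carry over. Pictures are saved under pics/ and viewed, at most 10 in all, crops included, and the job is handed in when it is done.

Besides the shell and the picture viewer there is one more tool, called after "Emit:" as name(argument=value, ...) on one line, values as JSON. arm_command: Moves the arm, as the interface text tells. Its arguments: {"type":"object","properties":{"linear":{"type":"array"},"twist":{"type":"array"},"hand":{"type":"number"}},"required":["linear","twist"]}

```bash
mkdir -p pics; cat > h.py <<'E'
from workcell import *
import numpy as np, cv2
from scipy.spatial.transform import Rotation as R
def rot(a):
    a=np.array(a,float)
    return a if a.shape==(3,3) else R.from_quat(a[[1,2,3,0]]).as_matrix()
def pix2w(cam,uv,z,p=None):
    p=p or camera_params(cam); d=rot(p["attitude"])@np.linalg.inv(p["K"])@np.array([uv[0],uv[1],1.])
    e=np.array(p["eye"]); return e+d*(z-e[2])/d[2]
def w2pix(cam,P,p=None):
    p=p or camera_params(cam); q=np.array(p["K"])@rot(p["attitude"]).T@(np.array(P)-p["eye"]); return q[:2]/q[2]
def save(im,n): cv2.imwrite("pics/"+n,im[:,:,::-1])
E
python3 - <<'E'
from h import *
ims={}
for c in("top","scene"):
    im=snapshot(c);ims[c]=im
    print(c,camera_params(c)["eye"])
    for q,z in(("bar",.016),("cradle",0),("lip",.01),("groove",.022),("stop_face",.022),("jar_a",0),("stick_cup",0),("square_bar",0),("knife",0),("glue",0),("sand_block",0)):
        for r in tip_of(c,q)[:3]: print(q,np.round(r["at"],0),round(r["conf"],2),pix2w(c,r["at"],z).round(3)[:2])
save(ims["top"],"top.png");save(ims["scene"],"scene.png")
print(sense()["t"],sense()["tool_rot"],sense()["eef_pos"])
E
```

```text
top [0.40622822 0.06671151 0.76537021]
bar [378. 226.] 0.98 [ 0.503 -0.026]
bar [263. 331.] 0.95 [0.308 0.179]
bar [264. 130.] 0.56 [0.688 0.198]
cradle [346. 165.] 0.69 [0.624 0.035]
lip [347. 168.] 0.78 [0.614 0.033]
lip [345. 162.] 0.5 [0.626 0.037]
lip [348. 163.] 0.46 [0.624 0.031]
groove [345. 160.] 0.85 [0.627 0.038]
stop_face [309. 172.] 0.72 [0.602 0.105]
jar_a [271. 195.] 0.71 [0.559 0.18 ]
jar_a [270. 221.] 0.61 [0.508 0.179]
jar_a [344. 161.] 0.37 [0.633 0.038]
stick_cup [318. 101.] 0.92 [0.758 0.093]
square_bar [478. 187.] 0.89 [ 0.586 -0.225]
square_bar [271. 223.] 0.73 [0.505 0.177]
knife [234. 215.] 0.95 [0.519 0.25 ]
glue [382. 101.] 0.56 [ 0.761 -0.038]
glue [309. 174.] 0.48 [0.603 0.108]
sand_block [267. 132.] 0.92 [0.689 0.195]
sand_block [378. 226.] 0.47 [ 0.505 -0.028]
scene [0.82843931 0.37526097 0.61143741]
bar [325. 116.] 0.93 [ 0.352 -0.098]
bar [295. 174.] 0.91 [ 0.516 -0.023]
bar [443. 170.] 0.83 [0.301 0.18 ]
cradle [274. 231.] 0.95 [0.627 0.039]
lip [278. 223.] 0.74 [0.614 0.037]
groove [271. 222.] 0.81 [0.626 0.033]
stop_face [305. 243.] 0.6 [0.613 0.108]
jar_a [374. 239.] 0.84 [0.511 0.182]
jar_a [352. 256.] 0.69 [0.564 0.177]
stick_cup [238. 295.] 0.97 [0.751 0.091]
square_bar [211. 147.] 0.72 [ 0.582 -0.221]
knife [402. 268.] 0.73 [0.522 0.254]
knife [273. 222.] 0.32 [0.616 0.024]
glue [186. 253.] 0.9 [ 0.768 -0.038]
glue [350. 255.] 0.59 [0.565 0.173]
sand_block [309. 312.] 0.77 [0.689 0.196]
1.2 [1.20274972e-05 9.77314468e-01 2.11793366e-01 1.89088930e-05] [ 0.26910205 -0.5916781   0.3039294 ]
```

View pics/top.png

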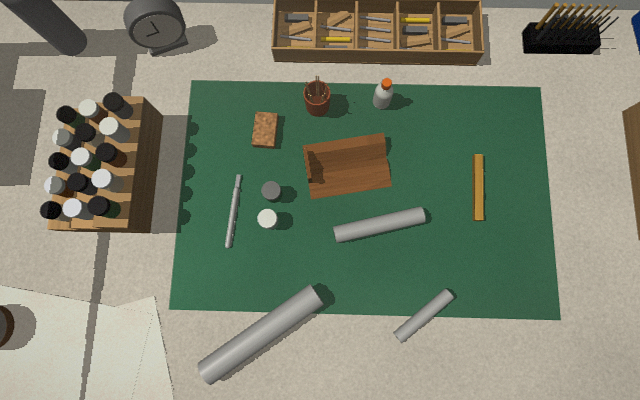

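The picture shows three look-alike bars: (262,333), large and off the mat; (378,226), medium; and (424,315), small. The medium one lies on the robot's side of the cradle (347,165), is roughly parallel to the groove, and looks like 32x170 mm. I'll fit the poses and confirm the size with a crop.

```bash
cat > fit.py <<'E'
from h import *
from scipy.optimize import minimize
def cyl(x,y,a,r=.016,L=.17,z=.016):
    t=np.linspace(0,2*np.pi,24,endpoint=False)
    P=np.array([[r*np.cos(k),s*L/2,r*np.sin(k)] for s in(-1,1) for k in t])
    return [P@R.from_euler('z',a).as_matrix().T+[x,y,z]]
def crad(x,y,a):
    A=[]
    for prof in([(-.062,0),(-.014,0),(-.014,.01)],[(-.014,0),(-.014,.01),(0,.002),(0,0)],[(0,0),(.024,0),(0,.002),(.024,.026)],[(.024,0),(.024,.026),(.044,.026),(.044,0)]):
        A.append(np.array([[p,s,q] for s in(-.08,.08) for p,q in prof]))
    A.append(np.array([[p,s,q] for s in(.072,.08) for p in(-.028,.032) for q in(0,.044)]))
    M=R.from_euler('z',a).as_matrix().T
    return [B@M+[x,y,0] for B in A]
def fit(model,x0,regs):
    # sub-pixel: render at 4x
    ps={c:camera_params(c) for c in regs}
    up={c:cv2.resize(m.astype(np.uint8)*255,None,fx=4,fy=4,interpolation=cv2.INTER_LINEAR)>127 for c,m in regs.items()}
    def cost(v):
        J=0
        for c in regs:
            im=np.zeros((1600,2560),np.uint8)
            for B in model(*v):
                uv=np.array([w2pix(c,P,ps[c]) for P in B])
                h=cv2.convexHull(((uv+.5)*4-.5).astype(np.float32)).round().astype(np.int32)
                cv2.fillConvexPoly(im,h,1)
            J+=1-(up[c]&(im>0)).sum()/(up[c]|(im>0)).sum()
        return J
    S=np.array([x0]+[np.array(x0)+d for d in np.diag([.008,.008,.08])])
    r=minimize(cost,x0,method="Nelder-Mead",options=dict(initial_simplex=S,maxiter=120,xatol=1e-4,fatol=1e-4))
    return r.x,r.fun
def reg(cam,q,P):
    u=w2pix(cam,P)
    for r in silhouettes(cam,q):
        m=r["region"]
        if m[int(u[1]),int(u[0])] : return m
E
python3 - <<'E'
from fit import *
out={}
for q,x0,mod,z in(("bar",(.503,-.026,.2),cyl,.03),("cradle",(.627,.036,.15),crad,.005)):
    regs={}
    for c in("top","scene"):
        snapshot(c); P=[x0[0],x0[1],z] 
        m=reg(c,q,P)
        if m is not None: regs[c]=m
    for sub in [list(regs)]+[[k] for k in regs]:
        print(q,sub,*fit(mod,x0,{k:regs[k] for k in sub}))
im=snapshot("top")
save(cv2.resize(im[130:350,190:470],None,fx=2.8,fy=2.7,interpolation=cv2.INTER_CUBIC),"crop.png")
E
```

```text
bar ['top', 'scene'] [ 0.50637754 -0.02779341  0.24864299] 0.115323484443843
bar ['top'] [ 0.50536137 -0.02549151  0.24212618] 0.06202800503461292
bar ['scene'] [ 0.50679621 -0.0281029   0.24896892] 0.03816688838937565
cradle ['top', 'scene'] [0.62745867 0.03430763 0.18094499] 0.0949102381694058
cradle ['top'] [0.62710629 0.03469419 0.16387056] 0.05935198424474597
cradle ['scene'] [0.62769647 0.03424839 0.18728249] 0.03390048797241019
```

View pics/crop.png

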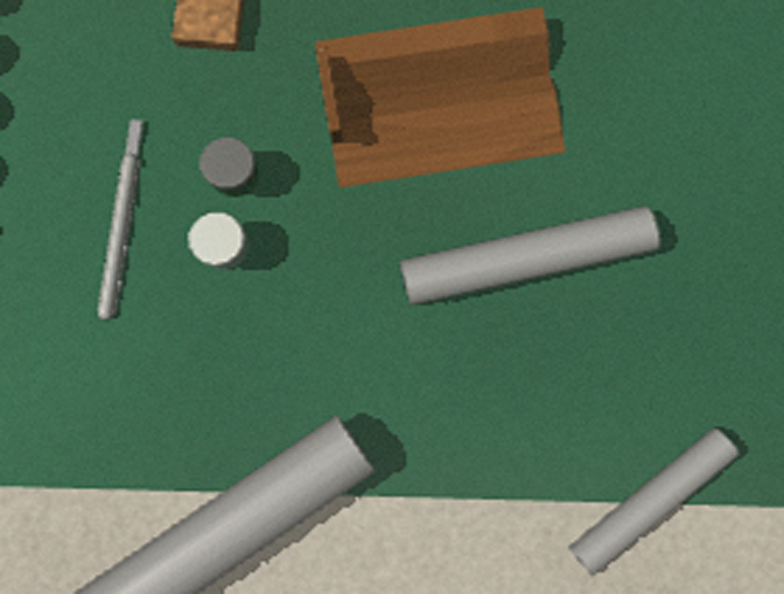

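The medium bar at (378,226), crop (530,255), is the one: the 32x170 mm cylinder fits its outline in both views. The off-mat bars are clearly longer and thicker, or shorter and thinner. First I turn the tool to the cradle's yaw (about 0.175).

Emit:
arm_command(linear=[[0, -0.5, 0], [0, -0.8, 0], [0, -0.8, 0]], twist=[[0, 0, 0.08], [0, 0, 0.08], [0, 0, 0.08]])

```text
t: 1.95
eef_pos: [0.2481, -0.5317, 0.3037]
tool_rot: [-0.0, 0.996, 0.086, 0.0]
ft_force: [-0.6, 0.7, 0.3]
gripper_width: 0.0855
grasp_force: 0.0
```

Emit:
arm_command(linear=[[0.4, -0.7, 0.15], [0.5, -0.9, 0.2], [0.5, -0.9, 0.2], [0.5, -0.9, 0.2], [0.5, -0.9, 0.2], [0.5, -0.9, 0.2], [0.5, -0.9, 0.2], [0.5, -0.9, 0.2], [0.5, -0.9, 0.2], [0.5, -0.9, 0.2], [0.5, -0.9, 0.2], [0.5, -0.9, 0.2], [0.5, -0.9, 0.2], [0.5, -0.9, 0.2], [0.5, -0.9, 0.2], [0.5, -0.9, 0.2], [0.5, -0.6, 0.2], [0.4, -0.2, 0.15], [0, 0, 0], [0, 0, 0]], twist=[[0, 0, 0], [0, 0, 0], [0, 0, 0], [0, 0, 0], [0, 0, 0], [0, 0, 0], [0, 0, 0], [0, 0, 0], [0, 0, 0], [0, 0, 0], [0, 0, 0], [0, 0, 0], [0, 0, 0], [0, 0, 0], [0, 0, 0], [0, 0, 0], [0, 0, 0], [0, 0, 0], [0, 0, 0], [0, 0, 0]])

```text
t: 3.95
eef_pos: [0.4298, -0.0432, 0.1989]
tool_rot: [-0.0, 0.996, 0.088, -0.0]
ft_force: [-0.1, 0.5, -0.7]
gripper_width: 0.0856
grasp_force: 0.0
```

Emit:
arm_command(linear=[[0, 0, 0.5], [0, 0, 0.8], [0, 0, 0.8], [0, 0, 0.7], [0, 0, 0.6], [0, 0, 0.3], [0, 0, 0.1], [0, 0, 0]], twist=[[0, 0, 0], [0, 0, 0], [0, 0, 0], [0, 0, 0], [0, 0, 0], [0, 0, 0], [0, 0, 0], [0, 0, 0]])

```text
t: 4.75
eef_pos: [0.43, -0.0435, 0.0852]
tool_rot: [0.0, 0.996, 0.087, 0.0]
ft_force: [-0.4, 0.3, 0.4]
gripper_width: 0.0849
grasp_force: 0.0
```

```bash
python3 - <<'E'
from fit import *
regs={}
im=snapshot("scene"); s=sense(); T=np.array(s["eef_pos"]); M=rot(s["tool_rot"])
print(T)
big=cv2.resize(im[60:300,180:440],None,fx=2.5,fy=2.5,interpolation=cv2.INTER_CUBIC)
for sy in(-1,1):
  for d,col in((.060,(255,0,0)),(.073,(255,255,0))):
    for xx in (-.011,.011):
      u=w2pix("scene",T+M@np.array([xx,sy*.05,d])); p=((u-[180,60]+.5)*2.5).astype(int); cv2.circle(big,tuple(int(k) for k in p),2,col,-1)
save(big,"s1.png")
E
```

```text
[ 0.43036157 -0.04334976  0.08548578]
```

View pics/s1.png

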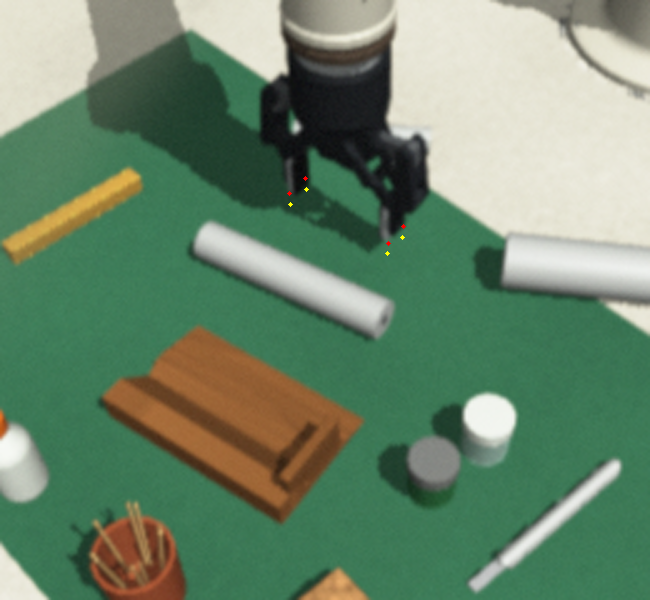

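The picture shows the bar (290,278 in the crop) between the fingers and the cradle. The open fingertips match the red marks, so they stand 60 mm ahead of the TCP. Next: lower to a tip height of about 6 mm, approach, and push gently.

Emit:
arm_command(linear=[[0, 0, 0.3], [0, 0, 0.33], [0.2, 0, 0], [0.2, 0, 0], [0.2, 0, 0], [0.2, 0, 0], [0.2, 0, 0], [0.15, 0, 0], [0.1, 0, 0], [0.1, 0, 0], [0.1, 0, 0], [0.1, 0, 0], [0.1, 0, 0], [0.1, 0, 0], [0.1, 0, 0], [0.1, 0, 0], [0.1, 0, 0], [0.1, 0, 0], [0.1, 0, 0], [0.1, 0, 0]], twist=[[0, 0, 0], [0, 0, 0], [0, 0, 0], [0, 0, 0], [0, 0, 0], [0, 0, 0], [0, 0, 0], [0, 0, 0], [0, 0, 0], [0, 0, 0], [0, 0, 0], [0, 0, 0], [0, 0, 0], [0, 0, 0], [0, 0, 0], [0, 0, 0], [0, 0, 0], [0, 0, 0], [0, 0, 0], [0, 0, 0]])

```text
t: 6.8
eef_pos: [0.4997, -0.0307, 0.066]
tool_rot: [0.0, 0.996, 0.088, 0.0]
ft_force: [0.2, -0.2, -0.1]
gripper_width: 0.0855
grasp_force: 0.1
```

Emit:
arm_command(linear=[[0.1, 0, 0], [0.1, 0, 0], [0.1, 0, 0], [0.1, 0, 0], [0.1, 0, 0], [0.1, 0, 0], [0.1, 0, 0], [0.1, 0, 0], [0.1, 0, 0], [0.1, 0, 0]], twist=[[0, 0, 0], [0, 0, 0], [0, 0, 0], [0, 0, 0], [0, 0, 0], [0, 0, 0], [0, 0, 0], [0, 0, 0], [0, 0, 0], [0, 0, 0]])

```text
t: 7.8
eef_pos: [0.5292, -0.0255, 0.066]
tool_rot: [-0.0, 0.996, 0.088, -0.0]
ft_force: [-0.4, -0.4, 0.4]
gripper_width: 0.0855
grasp_force: 0.1
```

```bash
python3 - <<'E'
from fit import *
im=snapshot("scene"); s=sense(); print(s["t"],s["eef_pos"],s["ft_force"])
c0=np.array([.6275,.0345]);A=R.from_euler('z',.175).as_matrix()[:2,:2]
print("tool in cradle",A.T@(np.array(s["eef_pos"])[:2]-c0))
for r in tip_of("scene","bar")[:3]:
    w=pix2w("scene",r["at"],.016); print(r["conf"],w,A.T@(w[:2]-c0))
save(cv2.resize(im[60:300,180:440],None,fx=2.5,fy=2.5,interpolation=cv2.INTER_CUBIC),"s2.png")
E
```

```text
7.85 [ 0.52985091 -0.02533046  0.06612226] [ 0.38605951 -0.0708149  -0.85521348]
tool in cradle [-0.10657462 -0.04191515]
0.82 [ 0.56292933 -0.0122903   0.016     ] [-0.07173103 -0.03483337]
0.75 [0.30299489 0.18509948 0.016     ] [-0.2933282   0.20479829]
0.74 [ 0.34833468 -0.09719474  0.016     ] [-0.29783062 -0.08107835]
```

View pics/s2.png

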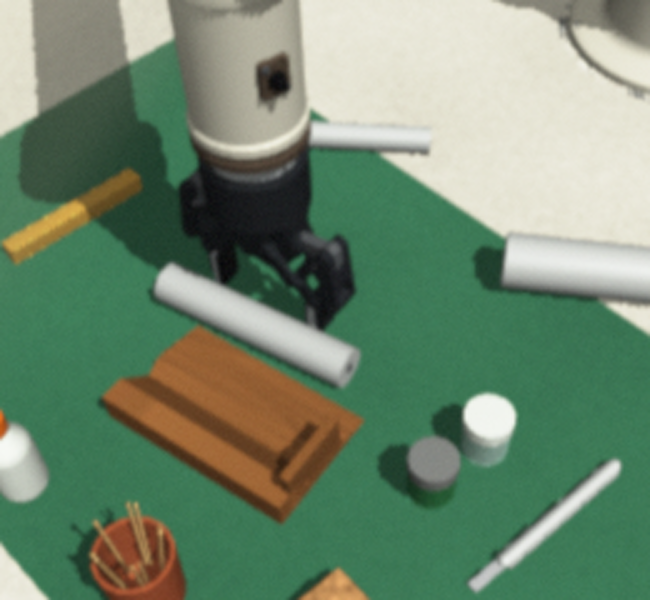

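The picture shows the bar (255,325 in the crop) at the foot of the ramp, parallel to it, with both fingers behind it. Next I push up the ramp, raising the fingers with the slope.

Emit:
arm_command(linear=[[0.1, 0, 0], [0.1, 0, 0], [0.1, 0, 0], [0.1, 0, 0], [0.1, 0, -0.02], [0.1, 0, -0.02], [0.1, 0, -0.02], [0.1, 0, -0.02], [0.1, 0, -0.02], [0.1, 0, -0.02], [0.1, 0, -0.02], [0.1, 0, -0.02], [0.1, 0, -0.02], [0.1, 0, -0.02], [0.1, 0, -0.02], [0.1, 0, -0.02], [0.1, 0, -0.02]], twist=[[0, 0, 0], [0, 0, 0], [0, 0, 0], [0, 0, 0], [0, 0, 0], [0, 0, 0], [0, 0, 0], [0, 0, 0], [0, 0, 0], [0, 0, 0], [0, 0, 0], [0, 0, 0], [0, 0, 0], [0, 0, 0], [0, 0, 0], [0, 0, 0], [0, 0, 0]])

```text
t: 9.6
eef_pos: [0.5795, -0.0166, 0.0739]
tool_rot: [0.0, 0.996, 0.088, 0.0]
ft_force: [-4.3, 0.2, 1.9]
gripper_width: 0.0855
grasp_force: 1.6
```

```bash
cat > look.py <<'E'
from fit import *
import sys
im=snapshot("scene"); s=sense(); print(s["t"],s["eef_pos"],s["ft_force"])
c0=np.array([.6275,.0345]);A=R.from_euler('z',.175).as_matrix()[:2,:2]
print("tool in cradle",A.T@(np.array(s["eef_pos"])[:2]-c0))
for r in tip_of("scene","bar")[:3]:
    w=pix2w("scene",r["at"],.022); print(r["conf"],w,A.T@(w[:2]-c0))
save(cv2.resize(im[60:300,180:440],None,fx=2.5,fy=2.5,interpolation=cv2.INTER_CUBIC),sys.argv[1])
E
python3 look.py s3.png
```

```text
9.65 [ 0.58028478 -0.01635761  0.0741081 ] [-0.84788038  0.21982504  2.36774597]
tool in cradle [-0.05534881 -0.04186028]
0.97 [0.30732683 0.18093981 0.022     ] [-0.28978665  0.19994792]
0.58 [ 0.35472592 -0.09309367  0.022     ] [-0.29082297 -0.07815268]
0.56 [ 0.60089914 -0.00784315  0.022     ] [-0.03356686 -0.037065  ]
```

View pics/s3.png

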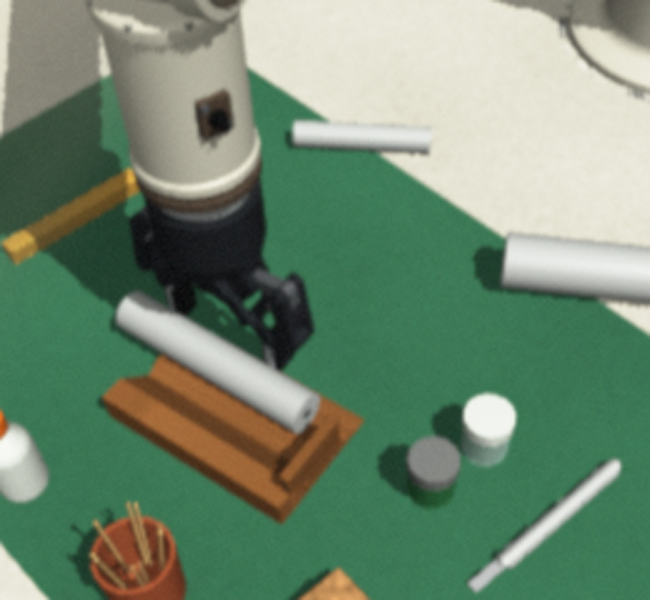

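The bar (215,360 in the crop) is on the ramp against both fingers and parallel to the lip; its end clears the stop plate. I continue slowly over the lip.

Emit:
arm_command(linear=[[0.07, 0, -0.015], [0.07, 0, -0.015], [0.07, 0, -0.015], [0.07, 0, -0.015], [0.07, 0, -0.015], [0.07, 0, -0.01], [0.06, 0, 0], [0.06, 0, 0], [0.06, 0, 0], [0, 0, 0], [0, 0, 0]], twist=[[0, 0, 0], [0, 0, 0], [0, 0, 0], [0, 0, 0], [0, 0, 0], [0, 0, 0], [0, 0, 0], [0, 0, 0], [0, 0, 0], [0, 0, 0], [0, 0, 0]])

```text
t: 10.8
eef_pos: [0.5971, -0.0134, 0.0764]
tool_rot: [-0.0, 0.996, 0.088, 0.0]
ft_force: [0.1, -0.2, -0.1]
gripper_width: 0.0856
grasp_force: 0.0
```

```bash
python3 look.py s4.png
```

```text
10.85 [ 0.59698852 -0.01343551  0.07634936] [-0.275698   -0.30171331 -0.74731543]
tool in cradle [-0.03839143 -0.04189107]
0.64 [ 0.3554815  -0.10049796  0.022     ] [-0.29136808 -0.08557544]
0.61 [0.62812724 0.00270469 0.022     ] [-0.00491816 -0.0314189 ]
0.6 [0.31536647 0.18860905 0.022     ] [-0.28053453  0.20610025]
```

View pics/s4.png

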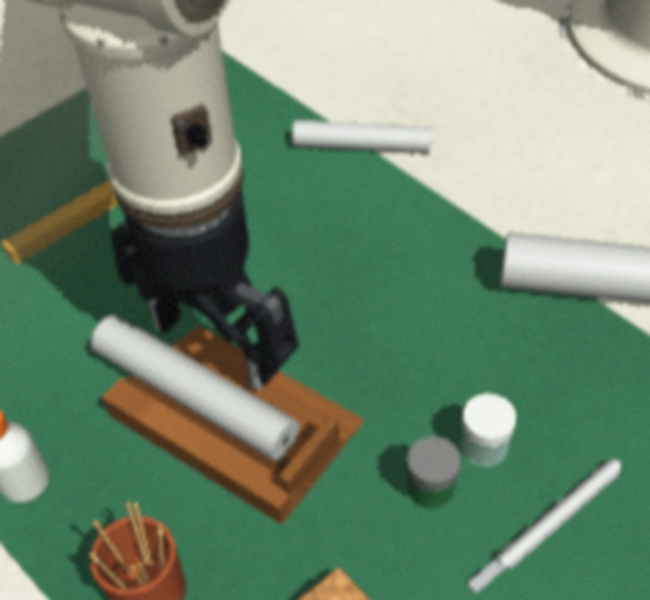

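The bar (190,385 in the crop) lies in the groove, with its end short of the stop at (310,450). I back off, lift, shut the fingers and go round to the open end.

Emit:
arm_command(linear=[[-0.2, 0, 0], [-0.2, 0, -0.3], [0, 0, -0.8], [0, 0, -0.8], [0, 0, -0.5], [0, 0, 0]], twist=[[0, 0, 0], [0, 0, 0], [0, 0, 0], [0, 0, 0], [0, 0, 0], [0, 0, 0]])

```text
t: 11.5
eef_pos: [0.5864, -0.0156, 0.1511]
tool_rot: [0.0, 0.996, 0.088, 0.002]
ft_force: [0.1, -0.5, -0.3]
gripper_width: 0.0853
grasp_force: 0.0
```

Emit:
arm_command(linear=[[0.2, 0.4, 0], [0.2, 0.5, 0], [0.2, 0.5, 0], [0.2, 0.5, 0], [0.2, 0.5, 0], [0.2, 0.5, 0], [0.2, 0.5, 0], [0.18, 0.5, 0], [0, 0, 0], [0, 0, 0], [0, 0, 0]], twist=[[0, 0, 0], [0, 0, 0], [0, 0, 0], [0, 0, 0], [0, 0, 0], [0, 0, 0], [0, 0, 0], [0, 0, 0], [0, 0, 0], [0, 0, 0], [0, 0, 0]], hand=-1)

```text
t: 12.6
eef_pos: [0.6519, -0.1212, 0.1484]
tool_rot: [-0.0, 0.996, 0.088, -0.0]
ft_force: [-0.0, -0.4, 0.3]
gripper_width: -0.0002
grasp_force: 0.0
```

```bash
cat > meas.py <<'E'
from fit import *
s=sense(); print(s["t"],s["eef_pos"],s["gripper_width"])
c0=np.array([.6275,.0345]);A=R.from_euler('z',.175).as_matrix()[:2,:2]
print("tool in cradle",A.T@(np.array(s["eef_pos"])[:2]-c0))
snapshot("top");snapshot("scene")
from functools import partial
for c in("top","scene"):
    m=reg(c,"bar",[.629,.003,.035])
    if m is None: print(c,"none"); continue
    v,f=fit(partial(cyl,z=.022),(.629,.003,.175),{c:m}); print(c,v,f,A.T@(v[:2]-c0))
    for q in("stop_face","groove"):
        for r in tip_of(c,q)[:1]: print(c,q,r["conf"],A.T@(pix2w(c,r["at"],.022)[:2]-c0))
E
python3 meas.py
```

```text
12.6 [ 0.65190084 -0.1211689   0.14836553] -0.00023016946749743856
tool in cradle [-0.00307506 -0.15753968]
top [ 0.63053158 -0.00072491  0.18779669] 0.07966942148760325 [-0.00314766 -0.03521472]
top groove 0.71 [ 0.00150884 -0.00095644]
scene [ 6.31443145e-01 -2.95603871e-04  1.83155515e-01] 0.03529820229920533 [-0.00217528 -0.03495069]
scene stop_face 0.89 [-0.00722974  0.07630191]
scene groove 0.62 [-0.00254092  0.00452238]
```

The fits put the bar at y ≈ -35 mm, seated, so it has about 22 mm to slide. I descend beside its end and push.

Emit:
arm_command(linear=[[0, 0, 0.4], [0, 0, 0.6], [0, 0, 0.6], [0, 0, 0.4], [0, 0, 0], [0, -0.13, 0], [0, -0.13, 0], [0, -0.13, 0], [0, -0.13, 0], [0, -0.08, 0], [0, -0.07, 0], [0, -0.07, 0], [0, -0.07, 0], [0, -0.07, 0], [0, -0.07, 0], [0, -0.07, 0], [0, -0.07, 0]], twist=[[0, 0, 0], [0, 0, 0], [0, 0, 0], [0, 0, 0], [0, 0, 0], [0, 0, 0], [0, 0, 0], [0, 0, 0], [0, 0, 0], [0, 0, 0], [0, 0, 0], [0, 0, 0], [0, 0, 0], [0, 0, 0], [0, 0, 0], [0, 0, 0], [0, 0, 0]])

```text
t: 14.7
eef_pos: [0.6465, -0.0908, 0.0884]
tool_rot: [0.0, 0.996, 0.087, 0.0]
ft_force: [0.2, -1.8, 0.3]
gripper_width: -0.0003
grasp_force: 1.0
```

```bash
python3 look.py s5.png
```

```text
14.75 [ 0.64643479 -0.09008691  0.08839297] [ 0.16039812 -0.9104854   0.10721344]
tool in cradle [-0.003046   -0.12598073]
0.94 [0.30752211 0.18036642 0.022     ] [-0.28969419  0.19934929]
0.74 [0.63210565 0.00750091 0.022     ] [-0.00016545 -0.0273886 ]
```

View pics/s5.png

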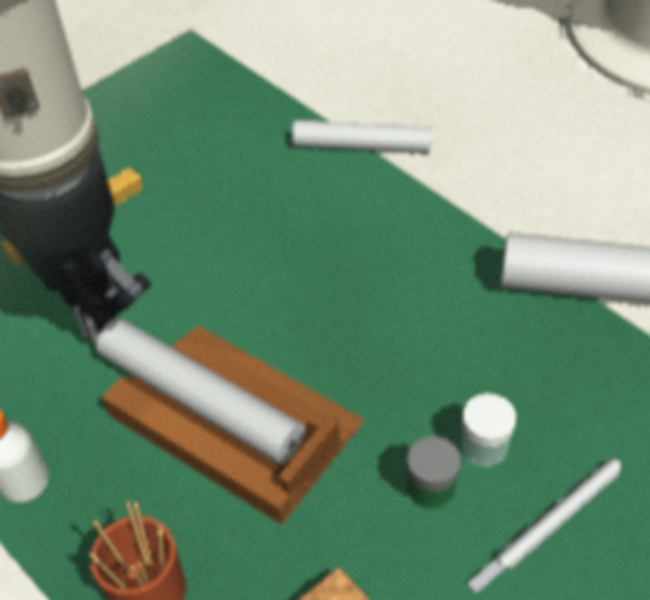

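The shut fingers (100,325 in the crop) are pushing the bar's end, with about 2 N of sliding force. The far end (295,440) still has a gap to the stop.

Emit:
arm_command(linear=[[0, -0.06, 0], [0, -0.06, 0], [0, -0.06, 0], [0, -0.06, 0], [0, -0.06, 0], [0, -0.03, 0], [0, -0.03, 0]], twist=[[0, 0, 0], [0, 0, 0], [0, 0, 0], [0, 0, 0], [0, 0, 0], [0, 0, 0], [0, 0, 0]])

```text
t: 15.5
eef_pos: [0.6446, -0.0796, 0.0884]
tool_rot: [0.0, 0.996, 0.088, -0.0]
ft_force: [-0.6, -1.7, 0.2]
gripper_width: -0.0002
grasp_force: 1.1
```

Emit:
arm_command(linear=[[0, -0.03, 0], [0, -0.03, 0]], twist=[[0, 0, 0], [0, 0, 0]])

```text
t: 15.7
eef_pos: [0.6443, -0.0779, 0.0884]
tool_rot: [0.0, 0.996, 0.088, -0.0]
ft_force: [0.8, -1.3, 1.0]
gripper_width: 0.0003
grasp_force: 1.1
```

```bash
python3 meas.py
```

```text
15.7 [ 0.64429318 -0.07793505  0.08836717] 0.00034076719543584146
tool in cradle [-0.00303917 -0.11364161]
top [0.62638162 0.01979755 0.18145631] 0.1324175824175824 [-0.00366111 -0.01428318]
top stop_face 0.72 [-0.01627933  0.07569244]
top groove 0.56 [-0.00108897  0.00063447]
scene [0.62908418 0.01022115 0.1875457 ] 0.0844999222274071 [-0.00266717 -0.02418385]
scene stop_face 0.9 [0.00256858 0.07228152]
scene groove 0.55 [-0.00139499 -0.00361425]
```

Emit:
arm_command(linear=[[0, -0.03, 0], [0, -0.03, 0], [0, -0.03, 0]], twist=[[0, 0, 0], [0, 0, 0], [0, 0, 0]])

```text
t: 16.4
eef_pos: [0.6439, -0.0753, 0.0884]
tool_rot: [0.0, 0.996, 0.088, 0.0]
ft_force: [-0.8, -2.6, 0.0]
gripper_width: 0.0001
grasp_force: 1.1
```

Emit:
arm_command(linear=[[0, -0.03, 0], [0, -0.03, 0]], twist=[[0, 0, 0], [0, 0, 0]])

```text
t: 16.6
eef_pos: [0.6437, -0.0747, 0.0884]
tool_rot: [0.001, 0.996, 0.087, 0.0]
ft_force: [0.7, -5.7, 0.1]
gripper_width: 0.0001
grasp_force: 3.1
```

Emit:
arm_command(linear=[[0, -0.03, 0], [0, -0.02, 0], [0, 0, 0]], twist=[[0, 0, 0], [0, 0, 0], [0, 0, 0]])

```text
t: 16.9
eef_pos: [0.6437, -0.0746, 0.0885]
tool_rot: [0.001, 0.996, 0.087, 0.0]
ft_force: [2.4, -6.7, -0.2]
gripper_width: -0.0
grasp_force: 3.6
```

The force has risen to about 7 N with no further travel, so the bar is against the stop. I retreat along the groove line, lift and verify.

Emit:
arm_command(linear=[[0, 0.1, 0], [0, 0.3, 0], [0, 0.5, 0], [0, 0.3, -0.3], [0, 0, -0.8], [0, 0, -0.8], [0, 0, -0.8], [0, 0.3, -0.5], [0, 0, 0], [0, 0, 0]], twist=[[0, 0, 0], [0, 0, 0], [0, 0, 0], [0, 0, 0], [0, 0, 0], [0, 0, 0], [0, 0, 0], [0, 0, 0], [0, 0, 0], [0, 0, 0]])

```text
t: 17.9
eef_pos: [0.6509, -0.1176, 0.1841]
tool_rot: [0.0, 0.996, 0.087, -0.0]
ft_force: [0.3, -0.2, -0.3]
gripper_width: 0.0006
grasp_force: 0.0
```

```bash
python3 meas.py; python3 look.py s6.png
```

```text
17.9 [ 0.65088246 -0.11762151  0.18406969] 0.0006326745631652405
tool in cradle [-0.00346026 -0.15386916]
top [0.62609381 0.02215347 0.19028587] 0.046233559186927065 [-0.00353435 -0.01191313]
top stop_face 0.7 [-0.00589322  0.07538312]
top groove 0.67 [0.00122381 0.00651509]
scene [0.62926002 0.01070523 0.1831061 ] 0.10558886838868387 [-0.00240973 -0.02373778]
scene stop_face 0.87 [-0.00189706  0.07243515]
scene groove 0.87 [0.00049905 0.00235925]
18.35 [ 0.65101243 -0.11600195  0.18391957] [ 0.19914641 -0.05419902 -0.35732709]
tool in cradle [-0.0030503  -0.15229697]
0.83 [ 0.35953328 -0.09522925  0.022     ] [-0.28646086 -0.08109265]
0.71 [0.63009415 0.02235234 0.022     ] [ 0.00043952 -0.01241379]
0.62 [0.30980179 0.18805443 0.022     ] [-0.28611078  0.20652296]
```

View pics/s6.png

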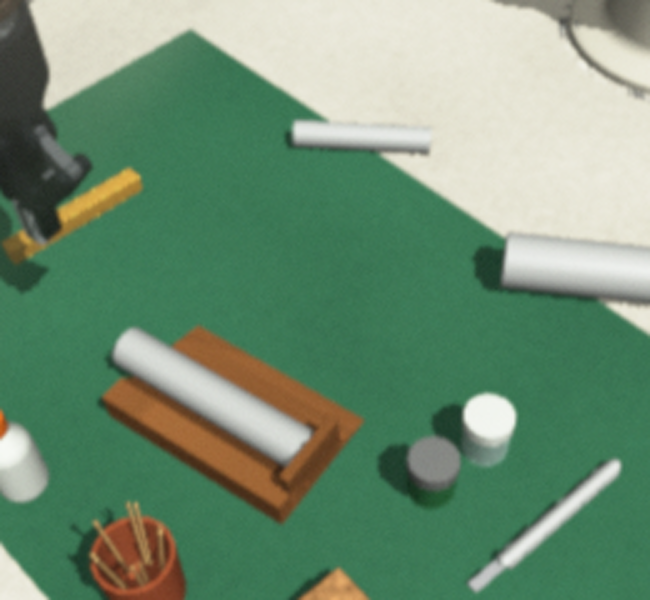

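The picture shows the bar seated in the groove, with its end at the stop (305,445 in the crop) and the other things unmoved. The top-view fit gives y = -12 mm; the scene fit differs only because the stop hides the bar's end there.

```bash
python3 -c "
from workcell import *
print(finish_job())"
```

```text
the job is handed in; nothing more can be done
None
```

The bar was rolled up the ramp into the V groove and slid until it met the end stop; the top-view fit puts it 12 mm towards -y (target 13 mm), nothing else on the bench looked moved, and I handed the job in about 18 s in, though no verdict came back.

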